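# Fresh label roll from the gravity magazine onto the label stand

### The job

Fetch a fresh label roll for the empty label stand: slide the bottom roll, which already peeks out, out of the stack in the roll magazine so that the two above drop down and stay lying flat inside, then put it over the stand's upright spindle, lowering it all the way down onto the stand's base plate before you let go. Leave the other things on the bench where they are.

Things in the scene. Friction and masses are not known exactly. Their poses are not given: they have to be found in the camera images.
- magazine: Roll magazine fixed to the bench: aluminium floor plate 8 mm thick, 86 mm wide, plywood back and two side walls. Origin: on the stack's axis at bench level; +x is the way the bottom roll slides out, z up. Plate reaches from x -40 to 125 mm. Walls stand 67 mm apart inside, 4 mm thick; side walls end at x -6 mm, so the front half is open at the sides. All its faces are smooth and slippery.
- magazine_floor (a point): Point on the stack's axis on top of the magazine's floor plate, 8 mm above the bench; axes as the magazine's.
- strap_end (a point): Lower end of the magazine's steel keeper strap, 33 mm above the bench, 35 mm in front of the stack's axis. The strap, 18 mm wide, 3 mm thick, runs from the back over the top of the stack (83 mm above the bench) and down the middle of the front to here: it holds back the upper rolls, only the bottom roll passes under it, and nothing can be lifted out.
- roll: Bottom label roll: white paper, 60 mm across, 22 mm high, cardboard core with 26 mm bore, about 60 g. Origin: centre of its underside. Starts on the floor plate, centre 17 to 23 mm in front of the stack's axis, the others resting on it. Grip it from above, fingers either side of the way out; pads 5 mm in front of its centre clear the rolls above. Clear of the stack 60 mm from the axis.
- roll_mid: The second roll, like the first, resting on it, held in the magazine; origin: centre of its underside. It must come to lie on the magazine's floor.
- roll_top: The third roll, like the first, on top of the second (its top is 74 mm above the bench at the start); origin: centre of its underside.
- stand: Label stand fixed to the bench: grey base plate 10 mm thick, 90 mm wide (y), from x -40 to 110 mm; origin on the spindle's axis at bench level. Spindle: plain round upright steel post 19 mm across, tip narrowed to 10 mm, 50 mm tall above the plate (60 mm above the bench). Across its +x end, 80 to 98 mm from the axis, a steel tear-off bar with a small roller, 34 mm above the bench.
- spindle_seat (a point): Point on the spindle's axis on top of the base plate, 10 mm above the bench: the centre of the roll's underside comes to here when it is fully down.
- jar: Bystander, not to be disturbed: jar with a lid, 66 mm across, 85 mm tall.
- tape_measure: Bystander, not to be disturbed: tape measure, about 72 x 42 x 60 mm.
- power_brick: Bystander, not to be disturbed: black power adapter, 115 x 50 x 32 mm.
- note_pad: Bystander, not to be disturbed: pad of notes, 76 x 76 x 17 mm.
- screwdriver: Bystander, not to be disturbed: screwdriver lying down.
- packing_tape: Bystander, not to be disturbed: big roll of packing tape lying flat, 100 mm across, 48 mm high, 78 mm bore.
- hard_drive: Bystander, not to be disturbed: bare hard drive, 147 x 101 x 26 mm.
Mind the look-alikes: they are no part of the job. What is shaped like the roll but pink or red is not meant.

How it is judged (in metres and radians):
On the way, in this order (a step that is already met when the one before it is completed fails the run):
1. the bottom roll is out of the stack in front of the magazine and the other two have dropped down flat (x of roll in the frame of magazine_floor above 0.055 m and horizontal distance between each of roll_mid, roll_top and magazine below 0.012 m and z of roll_mid in the frame of magazine_floor below 0.004 m and z of roll_top in the frame of magazine_floor below 0.027 m and angle between each of roll_mid, roll_top's own z axis and vertical below 0.1 rad), for 0.1 s.
2. the roll is fully down on the stand's base plate over the spindle while still held (horizontal distance between roll and spindle_seat below 0.008 m and z of roll in the frame of spindle_seat below 0.004 m and angle between roll's own z axis and vertical below 0.1 rad and contact force between the fingers and roll above 0.3 N), for 0.05 s.
At the end, for the whole second after the job is handed in: The bottom roll lies flat (within 0.1 rad) over the spindle, its underside within 4 mm of the base plate and its centre within 8 mm of the spindle's axis; the other two rolls lie flat on one another on the magazine's floor (heights within 4 to 5 mm, within 12 mm of its axis); all three are at rest (horizontal distance between roll and spindle_seat below 0.008 m and z of roll in the frame of spindle_seat below 0.004 m and angle between each of roll, roll_mid, roll_top's own z axis and vertical below 0.1 rad and horizontal distance between each of roll_mid, roll_top and magazine below 0.012 m and z of roll_mid in the frame of magazine_floor below 0.004 m and z of roll_top in the frame of magazine_floor below 0.027 m and linear speed of each of roll, roll_mid, roll_top below 0.02 m/s); the robot touches nothing.
It fails at once if one of the two upper rolls is taken out of the magazine (horizontal distance between any of roll_mid, roll_top and magazine above 0.03 m).
It fails at once if a bystander is moved by more than 25 mm (distance of any of jar, tape_measure, power_brick, note_pad, screwdriver, packing_tape, hard_drive from where it was at the start of the episode above 0.025 m).
It also fails if it takes over 45 s, if anything falls off the work surface, if the arm or the gripper's body presses on something with over 40 N, if the wrist force passes 120 N, or if a joint passes its speed limit or range.

### The arm

A 6-joint arm with a two-finger parallel gripper is mounted at the origin on the work surface. World frame = base frame: x ahead of the robot, y to its left, z up, the work surface at z = 0. Lengths are in mm, angles in rad, forces in N, time in s.
With the tool pointing down it reaches from about 300 to 850 mm from the base axis. Payload 5.4 kg.
Tool frame: the origin (TCP) lies at the very end of the fingers, on their centre line; the grasp point (between the pads) lies 19 mm behind it (grip_point_offset is the distance from the TCP to the grasp point, in mm); z points along the fingers, y is the line along which they close (so a half turn about z gives the same grasp; the last joint's range is limited). The gripper opens to 85 mm and grips with 20 to 120 N. Pads are 22 mm wide; open, the fingers measure 114 mm over their backs; the gripper's body (76 mm by 85 mm) begins 54 mm behind the grasp point. The pads swing forward as they close: fully open they stand 13 mm farther back than shut.
Start: joints at [-1.353, 0.158, 1.597, -0, 1.386, -0.21], TCP at [238.526, -523.175, 231.299] pointing down, gripper open.
Joint ranges: [-2.91, 2.91], [-0.94, 2.29], [0.18, 2.7], [-1.29, 4.43], [0.17, 2.64], [-3, 3]. Speed limits (rad/s): [2.57, 2.57, 3.14, 3.14, 3.14, 3.14].

### API

Orientations are given as a rotation vector (axis times angle).
In Python, from workcell import * gives the robot as it stands. The module is installed in compiled form; this text tells all that it offers.
- The arm moves only by the tool carry_out, never from a script. Its argument "plan" is one flat list of numbers, 5 for each row, row after row: the closure, from -1 (fully open) to 1 (shut), then the shift along the world's x, y, z as a fraction of full scale, then the turn about the world's z as a fraction of full scale. In form: [claw, dx, dy, dz, spin, claw, dx, dy, dz, spin, ...]. A call has 1 to 8 rows; each row shifts and turns the commanded pose from where the row before left it; what a row does not reach is not made up. Full scale, the value 1, is 25 mm for a shift and 30 degrees for a turn. A row lasts 1/10 s, in which the tool goes at most 50 mm and 8.59 degrees, less where a joint would pass 70% of its speed; a pose out of reach is approached as far as the arm can. A call with a number of a shift or a turn outside -1 to 1 is refused whole. A call with a gripper value outside its range is refused whole. The fingers move at their own pace and stop on an object; "force" is the grip in N (left out, the last holds). Time passes only in rows, so rows that do not move let the fingers close. It gives the time, the measured TCP pose, the force, the opening and the grip force at its end, in the units of the state.
- get_state(): the state, without advancing time (a new reading comes with each control period).
- get_image(name): name is "scene" or "top"; returns a dict with "color" (480x640x3 uint8, red, green, blue), "vfov" (degrees; the focal length in pixels is half the picture's height over the tangent of half this angle, whatever the lens; pixels are square), "cx", "cy" (the principal point, pixels), "dist_coeffs" ([k1, k2, p1, p2, k3] as OpenCV has them; the pictures are not rectified), "eye" and "attitude" of the camera in the world. Camera axes: x right, y up, looking along -z (the intrinsics and any distortion apply to the point x, -y, -z); pixel columns grow to the right and rows downward; lengths in mm; the calibration is good to about 2 mm. A picture is of the moment at which its call begins. There is no depth.
- finish_job(): hands the job in; it is judged then, once.
The state is a dict: "clock": time; "joint_pos": joint angles; "dq": joint speeds; "effort": joint torques, N m; "position": TCP position; "orientation": TCP orientation; "contact_force": force on the tool from outside, world axes, zero at the start; "ft_torque": the same for the moment, N m; "width": finger opening in mm; "grip_force": force on a finger pad.
Only numpy, scipy, OpenCV 4.12 (cv2) and the standard library are available. Lean on these libraries where they do the work, as an engineer would, in place of code of your own. Each camera call takes 0.05 s, during which the arm holds its last target. There are 200 camera calls.

## Working session

There is one attempt and no reset: what is moved stays moved. The work goes in short steps, Python scripts to look and compute and a tool call to move; the robot and the scene stay as the last step left them, time stands still between calls to the robot, and variables do not carry over. Pictures are saved under pics/ and viewed, at most 12 in all, crops included, and the job is handed in when it is done.

Besides the shell and the picture viewer there is one more tool, called after "Call:" by a JSON object that holds its "op" and its "data", one argument or row to a line. carry_out: Moves the arm, as the interface text tells. Its arguments: {"type":"object","properties":{"plan":{"type":"array"},"force":{"type":"number"}},"required":["plan"]}

```bash
mkdir -p pics
cat > h.py <<'E'
from workcell import *
import numpy as np, cv2
from scipy.spatial.transform import Rotation as R
def cam(n):
    d=get_image(n); f=240/np.tan(np.radians(d['vfov'])/2)
    d['K']=np.array([[f,0,d['cx']],[0,f,d['cy']],[0,0,1.]]); d['D']=np.array(d['dist_coeffs'],float)
    a=np.array(d['attitude'],float)
    d['R']=R.from_rotvec(a).as_matrix() if a.shape==(3,) else a
    d['eye']=np.array(d['eye'],float); return d
def cast(d,px,z):
    p=cv2.undistortPoints(np.array(px,float).reshape(-1,1,2),d['K'],d['D'])[:,0]
    v=np.c_[p[:,0],-p[:,1],-np.ones(len(p))]@d['R'].T
    return d['eye']+v*((z-d['eye'][2])/v[:,2])[:,None]
def proj(d,P):
    q=(np.array(P,float).reshape(-1,3)-d['eye'])@d['R']; q=q*[1,-1,-1]
    return cv2.projectPoints(q,np.zeros(3),np.zeros(3),d['K'],d['D'])[0][:,0]
E
python3 - <<'E'
from h import *
for n in("scene","top"):
    d=cam(n); cv2.imwrite(f"pics/{n}0.png",d['color'][:,:,::-1]); print(n,d['eye'],d['attitude'],d['vfov'],d['cx'],d['cy'],d['D'])
print(get_state())
E
```

```text
scene [1219.26934667 -965.46538269  948.6286292 ] [0.88905184 0.27983759 0.52195537] 43.7834767054154 312.8795850951998 229.03613010029824 [-0.14647458  0.          0.          0.          0.        ]
top [447.10714044  38.15721098 970.30440263] [ 0.12550308 -0.11785443 -1.54869186] 55.35169290297846 318.2440438523602 236.84328673889624 [-0.01661737  0.          0.          0.          0.        ]
{'clock': 0.1, 'joint_pos': array([-1.35307010e+00,  1.59011081e-01,  1.59808958e+00,  1.46053482e-05,
        1.38618839e+00, -2.10141157e-01]), 'dq': array([ 0.00145453,  0.00043014, -0.00327245, -0.00135868,  0.00151902,
        0.0005725 ]), 'effort': array([-5.89545034e-04, -3.96991038e+01, -3.32338464e+01, -3.65964970e-04,
        4.23919031e-03,  4.50145947e-07]), 'position': array([ 238.4318633 , -522.65323875,  230.40964948]), 'orientation': array([-3.06831794e+00, -6.66613253e-01, -1.24358146e-05]), 'contact_force': array([ 0.02912786,  0.25245196, -0.07554566]), 'ft_torque': array([ 0.05325026,  0.0378924 , -0.00394083]), 'grip_force': 0.0, 'width': 85.71574807981679}
```

View pics/top0.png

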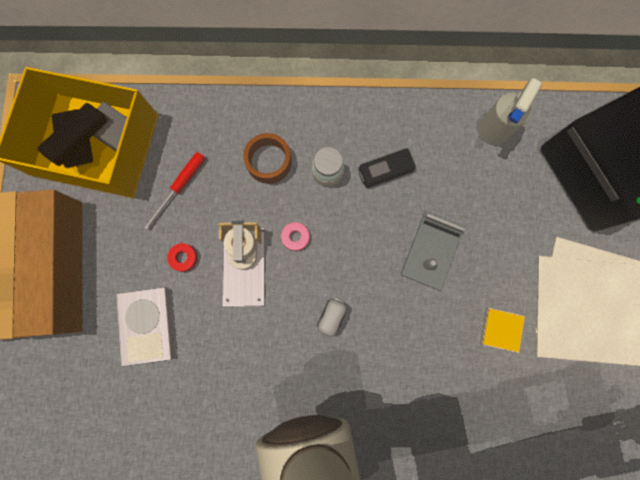

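View pics/scene0.png

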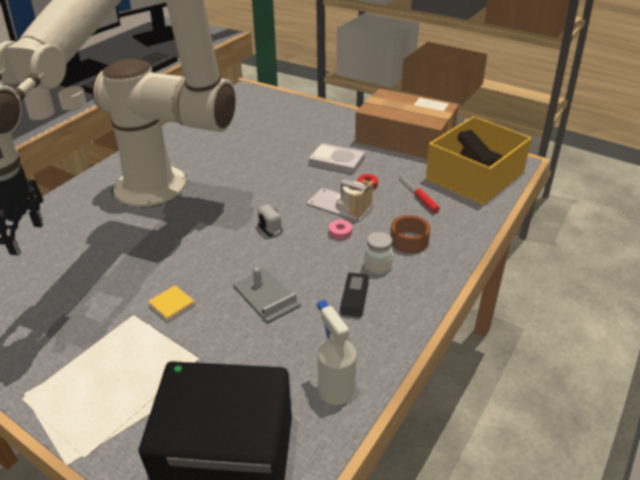

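The top view shows the magazine at about (240,245) with its exit pointing down the image, towards the robot. The stand is at about (433,255), its spindle tip near (431,264) and its bar at (444,225). The pink look-alike is at (295,236) and the red one at (181,258). The scene view shows the same layout. Next I'll zoom in.

Run:
```python
import cv2,numpy as np
t=cv2.imread("pics/top0.png");
r=lambda im,x,y,w,h,s:cv2.resize(im[y:y+h,x:x+w],None,fx=s,fy=s,interpolation=cv2.INTER_CUBIC)
cv2.imwrite("pics/c1.png",np.hstack([r(t,200,210,80,110,5),r(t,390,200,80,110,5)]))
```

```text
(no output)
```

View pics/c1.png

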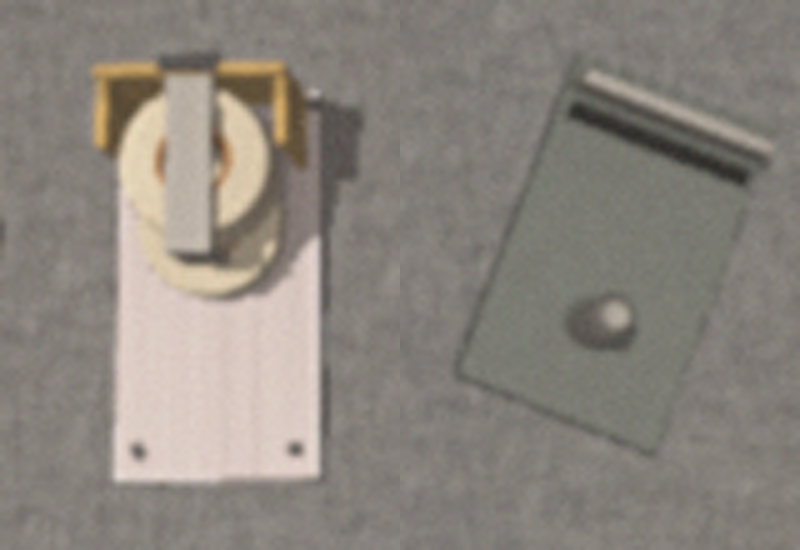

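The left crop shows the magazine. Its plate's front corners are near (115,481) and (320,478), the top roll's centre is at (196,162), and the bottom roll's front edge is at v≈297. The right crop shows the stand, with front corners (458,374) and (655,455) and the spindle tip at (616,312).

```bash
cat > m.py <<'E'
from h import *
u=lambda p,o:(np.array(p,float)+.5)/5-.5+o
d=cam('top'); s=cam('scene')
g=cv2.cvtColor(d['color'],cv2.COLOR_RGB2GRAY)
sub=lambda p:cv2.cornerSubPix(g,np.float32(p).reshape(-1,1,2),(3,3),(-1,-1),(3,50,.01))[:,0]
mc=sub(u([(115,481),(320,478)],[200,210])); M=cast(d,mc,8)
sc=sub(u([(58,374),(255,455)],[390,200])); S=cast(d,sc,10)
print('mag front',mc,M,np.linalg.norm(M[1]-M[0]),'want 86'); print('stand front',sc,S,np.linalg.norm(S[1]-S[0]),'want 90')
def frame(A,back):   # A: left,right front-edge corners (image); plate interior is +x world
    w=A[1]-A[0]; w/=np.linalg.norm(w); n=np.array([-w[1],w[0],0])
    return A.mean(0)+back*n, n
mo,mi=frame(M,125); so,sx=frame(S,40)
print('mag',mo,'out yaw',np.degrees(np.arctan2(-mi[1],-mi[0])))
print('stand',so,'x yaw',np.degrees(np.arctan2(sx[1],sx[0])))
print('tip top->',cast(d,u([(216,312)],[390,200]),60))
print('top roll centre',cast(d,u([(196,162)],[200,210]),74))
# cream roll front edge & sides
print('bottom roll front',cast(d,u([(212,297)],[200,210]),30),'sides(L,R)',cast(d,u([(140,240),(279,240)],[200,210]),30))
# scene spindle tip / checks
im=s['color'][:,:,::-1].copy(); it=d['color'][:,:,::-1].copy()
c=np.linspace(0,2*np.pi,40)
def draw(img,cm,P,col):
    for p in proj(cm,P): cv2.circle(img,tuple(np.int32(np.round(p*1))),0,col,-1)
ring=lambda o,r,z:np.c_[o[0]+r*np.cos(c),o[1]+r*np.sin(c),0*c+z]
for img,cm in((im,s),(it,d)):
    draw(img,cm,ring(mo,30,74),(0,0,255)); draw(img,cm,ring(mo-20*mi,30,30),(255,0,0))
    draw(img,cm,ring(so,5,60),(0,0,255)); draw(img,cm,ring(so,9.5,10),(255,0,0))
    draw(img,cm,np.vstack([M,S]),(0,255,0))
r=lambda im,x,y,w,h,q:cv2.resize(im[y:y+h,x:x+w],None,fx=q,fy=q,interpolation=cv2.INTER_NEAREST)
cv2.imwrite('pics/chk.png',np.vstack([np.hstack([r(it,200,215,90,70,4),r(it,390,215,90,70,4)]),np.hstack([r(im,300,165,90,70,4),r(im,225,255,90,70,4)])]))
E
python3 m.py
```

```text
mag front [[222.251   305.65884]
 [263.33127 304.401  ]] [[448.98856212 241.50321181   8.        ]
 [453.27300465 155.94133286   8.        ]] 85.66908180468859 want 86
stand front [[401.81326 276.28586]
 [440.84213 291.57062]] [[ 517.01583283 -132.42642425   10.        ]
 [ 486.62443671 -213.61706203   10.        ]] 86.69231004710568 want 90
mag [575.9743634  204.97371457   8.        ] out yaw -177.13335411824906
stand [ 539.28165252 -187.04439226   10.        ] x yaw -20.521952045600734
tip top-> [[ 543.00215759 -185.70451306   60.        ]]
top roll centre [[574.18919738 201.06127283  74.        ]]
bottom roll front [[524.3999309  199.89454592  30.        ]] sides(L,R) [[547.42132971 230.76584902  30.        ]
 [548.50620703 173.21245259  30.        ]]
```

View pics/chk.png

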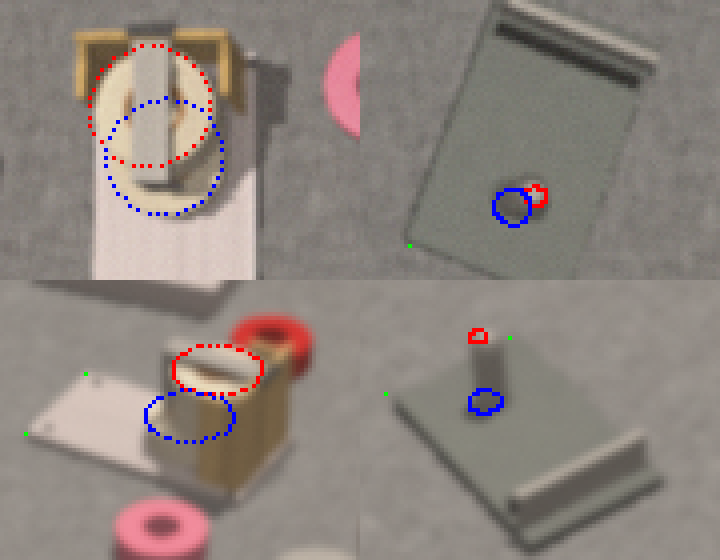

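The check shows the magazine fits to a few mm. In the scene view the stand estimate sits about 2.5 px left of the real spindle (tip at about (257,269) there), so I'll refine it with masks, line fits and triangulation.

```bash
cat > m2.py <<'E'
from h import *
d=cam('top'); s=cam('scene')
A=np.mean([get_image('top')['color'].astype(float) for _ in range(6)],0)
B=np.mean([get_image('scene')['color'].astype(float) for _ in range(6)],0)
np.savez('avg.npz',A=A,B=B)
def tri(pt,ps):
    a=cast(d,[pt],0)[0]; b=cast(s,[ps],0)[0]
    v1=a-d['eye'];v2=b-s['eye'];v1/=np.linalg.norm(v1);v2/=np.linalg.norm(v2)
    t=np.linalg.lstsq(np.c_[v1,-v2],s['eye']-d['eye'],rcond=None)[0]
    p=d['eye']+t[0]*v1;q=s['eye']+t[1]*v2; return (p+q)/2,np.linalg.norm(p-q)
print('tip tri',tri(((216.5)/5-.5+390,312.5/5-.5+200),(257-.1,269)))
def edge(img,p0,p1,span=6,n=25):
    """subpixel points of the strongest grey step across segment p0-p1, line-fitted"""
    g=cv2.GaussianBlur(img,(0,0),.7); p0,p1=np.array(p0,float),np.array(p1,float)
    t=(p1-p0)/np.linalg.norm(p1-p0);nrm=np.array([-t[1],t[0]]);k=np.arange(-span,span+.01,.25);out=[]
    for a in np.linspace(.05,.95,n):
        q=p0+a*(p1-p0)+k[:,None]*nrm
        v=cv2.remap(g.astype(np.float32),q[:,0].astype(np.float32),q[:,1].astype(np.float32),1)
        v=v.reshape(len(k),-1); gr=np.linalg.norm(np.gradient(v,axis=0),axis=1)*np.exp(-(k/4)**2)
        out.append(p0+a*(p1-p0)+np.sum(k*gr**4)/np.sum(gr**4)*nrm)
    return np.array(out)
def wl(p0,p1,z):
    P=cast(d,edge(A,p0,p1),z)[:,:2].astype(np.float32)
    vx,vy,x,y=cv2.fitLine(P,cv2.DIST_HUBER,0,.01,.01).ravel()
    r=(P-[x,y])@[-vy,vx]; return np.array([x,y]),np.array([vx,vy]),np.std(r)
c=lambda p,o:tuple((np.array(p)+.5)/5-.5+o)
O1=np.array([200,210]);O2=np.array([310,200])
def plate(L,Rr,F,z,w,back,nm):
    l=wl(*L,z);r=wl(*Rr,z);f=wl(*F,z)
    dirs=[e[1]*np.sign(e[1][0]) for e in(l,r)]; fn=np.array([f[1][1],-f[1][0]]); fn*=np.sign(fn[0])
    print(nm,'yaws',[round(np.degrees(np.arctan2(v[1],v[0])),2) for v in dirs+[fn]],'res',l[2],r[2],f[2])
    x=sum(dirs)+fn; x/=np.linalg.norm(x); y=np.array([-x[1],x[0]])
    yl,yr,xf=l[0]@y,r[0]@y,f[0]@x
    print(' width',yl-yr,'want',w,'origin',x*(xf+back)+y*(yl+yr)/2,'yaw',np.degrees(np.arctan2(x[1],x[0])))
plate((c((118,240),O1),c((115,475),O1)),(c((321,330),O1),c((320,470),O1)),(c((120,481),O1),c((315,478),O1)),8,86,125,'mag')
plate((c((575,75),O2),c((460,370),O2)),(c((742,210),O2),c((657,450),O2)),(c((462,376),O2),c((652,454),O2)),10,90,40,'stand')
E
python3 m2.py
```

```text
tip tri (array([ 544.11349129, -184.89763238,   59.76689344]), np.float64(2.7705360375183865))
mag yaws [np.float32(1.42), np.float32(2.08), np.float32(2.5)] res 0.21108285 0.055093013 0.32434377
 width 85.46738 want 86 origin [575.0916  202.77979] yaw 1.9977577
stand yaws [np.float32(-20.46), np.float32(-21.29), np.float32(-22.26)] res 1.68222 0.54201853 0.42984182
 width 90.864944 want 90 origin [ 540.7549 -186.0018] yaw -21.339682
```

Everything agrees to within about 2 mm:
- **Magazine axis:** (575,202), exit along yaw about −178°.
- **Bottom roll centre:** (554.5,201.5), which is 20.5 mm in front of the axis.
- **Spindle:** (543,−185.5).

Now I'll move over with the gripper open. The spin needed is about −22.5°.

Call:
{"op": "carry_out", "data": {
  "plan": [-1,0.4,1,0,-0.25,-1,0.4,1,0,-0.25,-1,0.4,1,0,-0.25,-1,0.4,1,0,0,-1,0.4,1,0,0,-1,0.4,1,0,0,-1,0.4,1,0,0,-1,0.4,1,0,0],
  "force": 30
}}

```text
clock: 1.7
position: [318.8, -322.2, 231.4]
orientation: [3.141, 0.055, 0.0]
contact_force: [0.5, -1.2, 0.4]
width: 85.4
grip_force: 0.0
```

Call:
{"op": "carry_out", "data": {
  "plan": [-1,0.4,1,0,0,-1,0.4,1,0,0,-1,0.4,1,0,0,-1,0.4,1,0,0,-1,0.4,1,0,0,-1,0.4,1,0,0,-1,0.4,1,0,0,-1,0.4,1,0,0]
}}

```text
clock: 2.5
position: [398.9, -122.1, 231.5]
orientation: [3.141, 0.055, 0.001]
contact_force: [0.5, 0.0, -0.1]
width: 85.1
grip_force: 0.0
```

Call:
{"op": "carry_out", "data": {
  "plan": [-1,0.4,1,0,0,-1,0.4,1,0,0,-1,0.4,1,0,0,-1,0.4,1,0,0,-1,0.4,1,-0.5,0,-1,0.4,1,-0.5,0,-1,0.4,1,-0.5,0,-1,0.4,1,-0.5,0]
}}

```text
clock: 3.3
position: [478.9, 78.0, 181.0]
orientation: [3.141, 0.055, 0.001]
contact_force: [0.1, -1.2, 0.2]
width: 85.4
grip_force: 0.0
```

Call:
{"op": "carry_out", "data": {
  "plan": [-1,0.56,0.99,-0.6,0,-1,0.56,0.99,-0.6,0,-1,0.56,0.99,-0.6,0,-1,0.57,0.99,-0.6,0,-1,0.57,0.98,-0.6,0,-1,0,0,0,0]
}}

```text
clock: 3.9
position: [548.3, 202.4, 103.7]
orientation: [-3.141, -0.059, 0.006]
contact_force: [-1.2, -0.5, 0.7]
width: 85.4
grip_force: 0.0
```

Run:
```python
from h import *
print({k:get_state()[k] for k in('position','contact_force','width')})
o=[]
for n,x,y in(("top",190,190),("scene",290,120)):
    im=cam(n)['color'][:,:,::-1]; o.append(cv2.resize(im[y:y+120,x:x+100],None,fx=4,fy=4,interpolation=cv2.INTER_CUBIC))
cv2.imwrite('pics/a.png',np.hstack(o))
```

```text
{'position': array([548.3410863 , 202.39703602, 103.69592885]), 'contact_force': array([-1.19442474, -0.50422549,  0.66110772]), 'width': 85.3967773071017}
```

View pics/a.png

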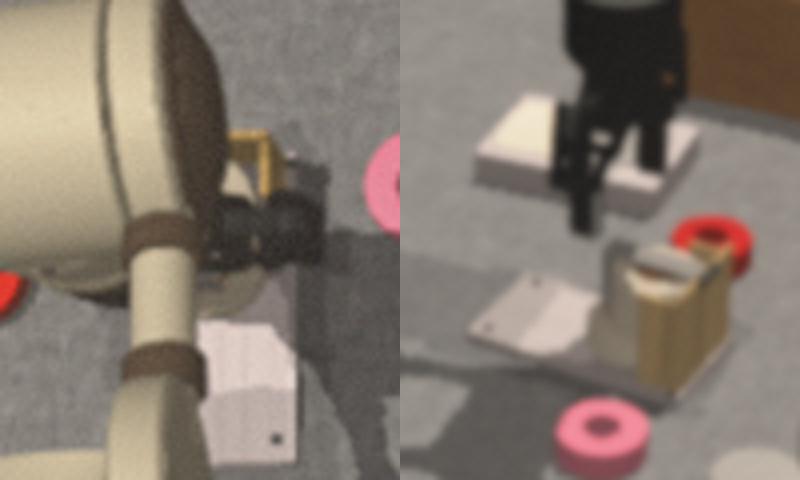

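The gripper is straddling the stack with both fingers outside the rolls. I'll check the near fingertip's height at scene pixel (336,179).

Run:
```python
from h import *
s=cam('scene')
for z in(95,105,115,125): print(z,cast(s,[(336.2,178.7)],z))
print(proj(s,[[548,155,104],[548,155,117],[548,250,104],[548,250,117]]))
```

```text
95 [[531.79811565 187.1937293   95.        ]]
105 [[539.85163222 173.69067806 105.        ]]
115 [[547.90514879 160.18762682 115.        ]]
125 [[555.95866536 146.68457558 125.        ]]
[[335.18622935 183.20722436]
 [335.20182799 178.97924313]
 [353.28648177 166.89423385]
 [353.38487169 162.76355494]]
```

The open tips stand 13 mm above the TCP, as the text says, so at 60 mm opening they'll be about 6 mm above it. The body must stay above the strap at 83 mm, so the TCP goes to about 12.5 mm.

Call:
{"op": "carry_out", "data": {
  "plan": [-1,0.05,-0.02,-0.7,0,-1,0,0,-0.7,0,-1,0,0,-0.7,0,-1,0,0,-0.7,0,-1,0,0,-0.6,0,-1,0,0,-0.1,0,-1,0,0,0,0]
}}

```text
clock: 4.75
position: [550.3, 199.4, 19.0]
orientation: [3.141, 0.054, -0.0]
contact_force: [-0.1, 0.1, 0.8]
width: 85.6
grip_force: 0.0
```

Call:
{"op": "carry_out", "data": {
  "plan": [-1,0,0,0,0,-1,0,0,0,0]
}}

```text
clock: 4.95
position: [551.2, 199.9, 20.0]
orientation: [-3.141, -0.055, -0.003]
contact_force: [-0.2, -0.3, 1.3]
width: 85.5
grip_force: 0.0
```

Call:
{"op": "carry_out", "data": {
  "plan": [-1,-0.02,0.07,-0.15,0,-1,0,0,-0.1,0,-1,0,0,0,0]
}}

```text
clock: 5.25
position: [549.3, 201.6, 12.0]
orientation: [3.141, 0.055, -0.002]
contact_force: [-0.0, 0.5, -0.6]
width: 85.2
grip_force: 0.0
```

Call:
{"op": "carry_out", "data": {
  "plan": [0.1,0,0,0,0,0.3,0,0,0,0,0.6,0,0,0,0,1,0,0,0,0,1,0,0,0,0,1,0,0,0,0,1,0,0,0,0]
}}

```text
clock: 5.95
position: [550.3, 201.7, 13.1]
orientation: [-3.141, -0.055, -0.002]
contact_force: [-1.2, 0.1, 5.1]
width: 57.9
grip_force: 32.3
```

Run:
```python
from h import *
print([get_state()['width'] for _ in range(2)])
o=[]
for n,x,y in(("top",190,190),("scene",300,140)):
    im=cam(n)['color'][:,:,::-1]; o.append(cv2.resize(im[y:y+(120 if n=='top' else 96),x:x+(100 if n=='top' else 80)],(400,480),interpolation=cv2.INTER_CUBIC))
cv2.imwrite('pics/b.png',np.hstack(o))
```

```text
[57.877776787261446, 57.877776787261446]
```

View pics/b.png

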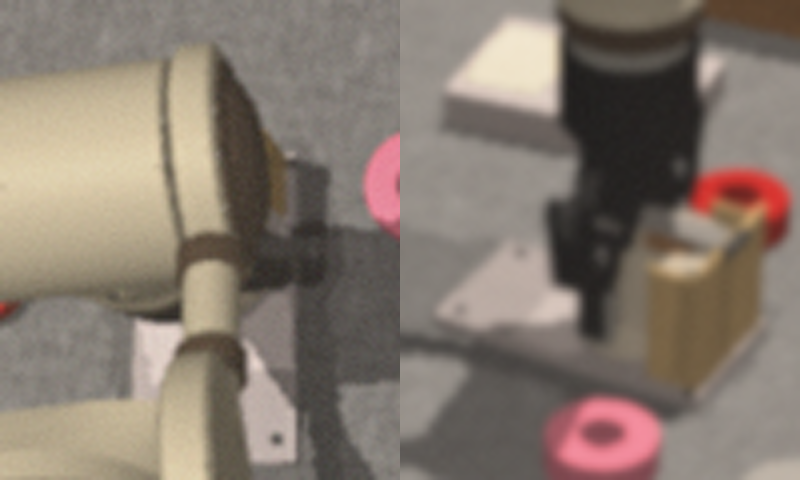

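The fingers are on either side of the bottom roll, the grip force is 32 N, and nothing touches the strap. Now I'll pull the roll out along the exit.

Call:
{"op": "carry_out", "data": {
  "plan": [1,-0.3,-0.01,0,0,1,-0.4,-0.01,0,0,1,-0.4,-0.015,0,0,1,-0.4,-0.015,0,0,1,-0.5,-0.02,0,0,1,-0.4,-0.015,0,0,1,-0.2,0,0,0,1,0,0,0,0]
}}

```text
clock: 6.85
position: [483.3, 199.6, 13.0]
orientation: [3.141, 0.056, -0.001]
contact_force: [-2.0, -0.8, 9.9]
width: 58.2
grip_force: 33.0
```

Call:
{"op": "carry_out", "data": {
  "plan": [1,0,0,0,0,1,0,0,0,0,1,0,0,0,0]
}}

```text
clock: 7.15
position: [483.3, 199.5, 13.0]
orientation: [3.141, 0.056, -0.003]
contact_force: [-2.6, -0.1, 10.4]
width: 57.4
grip_force: 33.1
```

Run:
```python
from h import *
o=[]
for n,x,y in(("top",190,210),("scene",290,140)):
    im=cam(n)['color'][:,:,::-1]; o.append(cv2.resize(im[y:y+(120 if n=='top' else 96),x:x+(100 if n=='top' else 80)],(400,480),interpolation=cv2.INTER_CUBIC))
cv2.imwrite('pics/c.png',np.hstack(o))
```

```text
(no output)
```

View pics/c.png

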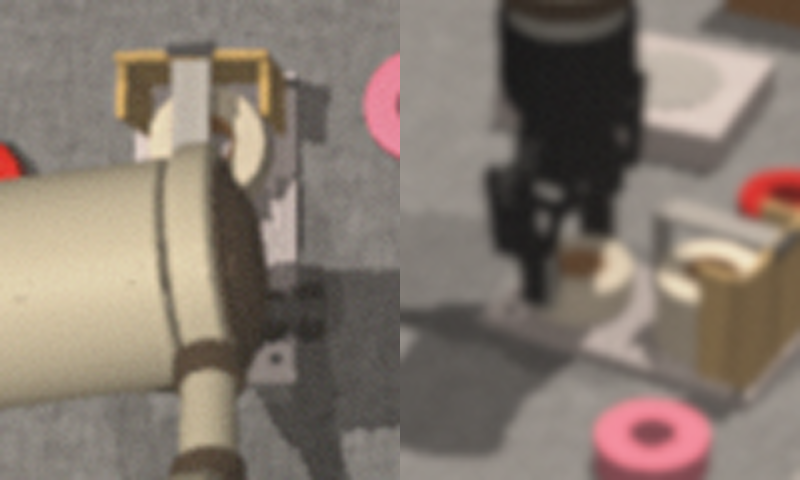

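The roll is out at scene crop (585,270) and the other two have dropped down flat, with the top one at (708,270). Next I'll measure the roll's position relative to the tool.

Run:
```python
from h import *
s=cam('scene'); im=s['color']; p=get_state()['position']; print(p)
q=lambda c:[((c[0]-400)/5-.1*4+290,c[1]/5-.4+140)]
print('bore centre',cast(s,q((582,264)),30),'right edge',cast(s,q((633,265)),30),'stack top',cast(s,q((708,268)),52))
c=np.linspace(0,2*np.pi,72)
hsv=cv2.cvtColor(im,cv2.COLOR_RGB2HSV)
out=im[:,:,::-1].copy(); big=cv2.resize(out[150:230,290:370],(560,560),interpolation=cv2.INTER_CUBIC)
for off,col in((3,(0,0,255)),(6,(0,255,0)),(9,(255,0,0))):
  for r in(30,13):
    for a in proj(s,np.c_[p[0]+off+r*np.cos(c),p[1]+r*np.sin(c),0*c+30]):
        cv2.circle(big,tuple(np.int32((a-[290,150]+.5)*7)),1,col,-1)
for a in proj(s,np.c_[575+30*np.cos(c),202+30*np.sin(c),0*c+52]): cv2.circle(big,tuple(np.int32((a-[290,150]+.5)*7)),1,(255,255,0),-1)
cv2.imwrite('pics/d.png',big)
```

```text
[483.35138701 199.55779222  13.0261334 ]
bore centre [[491.56966214 200.00907139  30.        ]] right edge [[516.17386726 213.75989386  30.        ]] stack top [[568.98506526 203.96281666  52.        ]]
```

View pics/d.png

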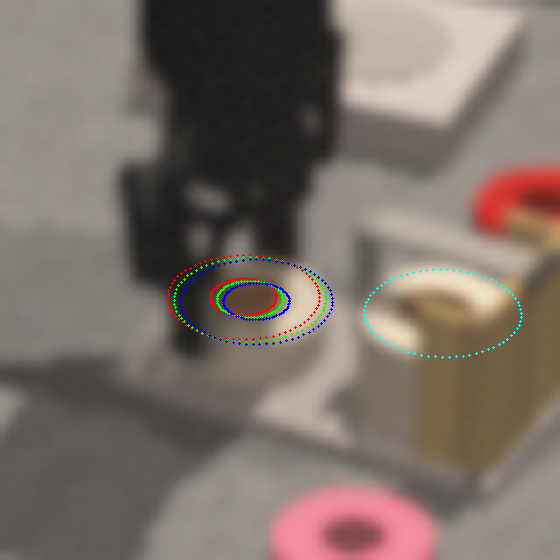

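The roll's centre is about 6 to 7 mm beyond the TCP in +x and centred in y. I'll lift it and carry it to a point beside the spindle.

Call:
{"op": "carry_out", "data": {
  "plan": [1,0,0,0.3,0,1,0,0,0.7,0,1,0,0,1,0,1,0,0,0.8,0,1,0.1,-0.5,0.4,0,1,0.1,-0.8,0,0,1,0.1,-0.9,0,0,1,0.1,-0.9,0,0]
}}

```text
clock: 8.1
position: [493.3, 120.4, 91.4]
orientation: [3.141, 0.056, -0.004]
contact_force: [-0.4, 0.5, 0.0]
width: 57.8
grip_force: 32.2
```

Call:
{"op": "carry_out", "data": {
  "plan": [1,0.15,-0.9,0,0,1,0.15,-0.9,0,0,1,0.15,-0.9,0,0,1,0.15,-0.9,0,0,1,0.15,-0.9,0,0,1,0.15,-0.9,0,0,1,0.15,-0.9,0,0,1,0.15,-0.9,0,0]
}}

```text
clock: 8.9
position: [523.1, -59.3, 91.3]
orientation: [-3.14, -0.055, 0.005]
contact_force: [0.5, -0.1, -0.3]
width: 57.9
grip_force: 32.2
```

Call:
{"op": "carry_out", "data": {
  "plan": [1,0.15,-0.9,0,0,1,0.15,-0.9,0,0,1,0.15,-0.9,0,0,1,0.09,-0.8,0,0,1,0,-0.6,0,0,1,0,-0.4,0,0,1,0,0,0,0,1,0,0,0,0]
}}

```text
clock: 9.7
position: [537.8, -170.0, 92.2]
orientation: [-3.14, -0.055, 0.001]
contact_force: [0.3, -0.0, -0.7]
width: 57.9
grip_force: 32.2
```

Run:
```python
from h import *
s=cam('scene'); p=get_state()['position']; print(p)
print('scene tip at z60',cast(s,[(256.9,269)],60))
im=s['color'][:,:,::-1]; cv2.imwrite('pics/e.png',cv2.resize(im[215:315,215:315],(600,600),interpolation=cv2.INTER_CUBIC))
```

```text
[ 537.96006098 -169.76444003   92.30377666]
scene tip at z60 [[ 545.45603709 -184.34125462   60.        ]]
```

View pics/e.png

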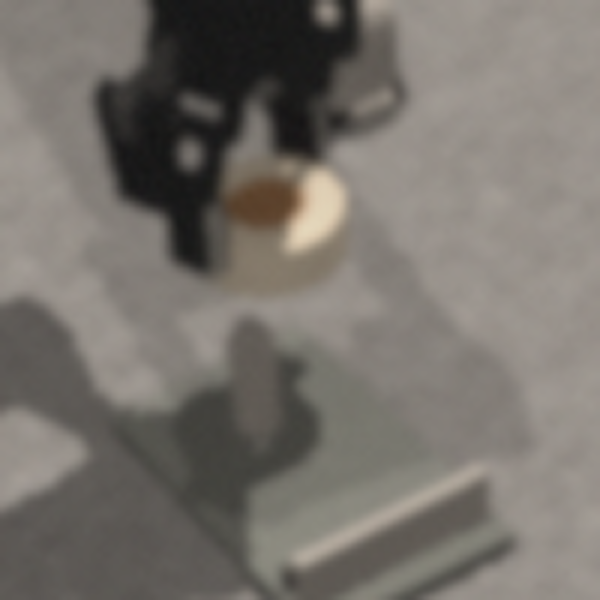

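The roll hangs level. Its bore centre is at crop (266,202), its right edge at 350, and the spindle tip at (253,322).

Run:
```python
from h import *
s=cam('scene'); q=lambda c:[(c[0]/6-.42+215,c[1]/6-.42+215)]
print('bore',cast(s,q((266,202)),109.3),'tip',cast(s,q((253,323)),60)); p=get_state()['position']
for o in(3,5,7,9):
    c=np.linspace(0,6.283,73); E=(proj(s,np.c_[p[0]+o+30*np.cos(c),p[1]+30*np.sin(c),0*c+109.3])-215+.42)*6
    print(o,'ring right',E[:,0].max(),'top',E[:,1].min(),'bore c',(proj(s,[[p[0]+o,p[1],109.3]])-215+.42)*6)
```

```text
bore [[ 544.07812613 -168.75208128  109.3       ]] tip [[ 543.93436126 -182.90035074   60.        ]]
3 ring right 338.350513226051 top 150.79053455591625 bore c [[257.99929673 200.63938931]]
5 ring right 342.69198736808585 top 152.4961948744153 bore c [[262.28306795 202.4094674 ]]
7 ring right 347.03949623377036 top 154.204134963823 bore c [[266.57289996 204.18192531]]
9 ring right 351.393045781415 top 155.91435695164571 bore c [[270.86879919 205.9567652 ]]
```

The roll sits at TCP + (6,1), so the move onto the spindle is dx ≈ 0, dy ≈ −15.5. I'll lower in stages and watch the force.

Call:
{"op": "carry_out", "data": {
  "plan": [1,0,-0.3,0,0,1,0,-0.32,0,0,1,0,0,-0.3,0,1,0,0,-0.4,0,1,0,0,-0.3,0,1,0,0,-0.2,0,1,0,0,-0.2,0,1,0,0,0,0]
}}

```text
clock: 10.6
position: [537.7, -185.6, 56.6]
orientation: [-3.14, -0.055, 0.002]
contact_force: [0.6, 0.2, -0.9]
width: 57.9
grip_force: 32.2
```

No contact, with the roll's underside at about 52 mm, below the 60 mm tip, so the tip is inside the bore. I'll keep lowering.

Call:
{"op": "carry_out", "data": {
  "plan": [1,0,0,-0.2,0,1,0,0,-0.2,0,1,0,0,-0.2,0,1,0,0,-0.2,0,1,0,0,-0.2,0,1,0,0,0,0]
}}

```text
clock: 11.2
position: [537.6, -185.7, 31.5]
orientation: [-3.14, -0.055, 0.002]
contact_force: [-0.1, 0.8, -0.4]
width: 58.0
grip_force: 32.2
```

Call:
{"op": "carry_out", "data": {
  "plan": [1,0,0,-0.2,0,1,0,0,-0.2,0,1,0,0,-0.12,0,1,0,0,-0.08,0,1,0,0,-0.04,0,1,0,0,0,0]
}}

```text
clock: 11.8
position: [538.2, -186.0, 16.5]
orientation: [-3.141, -0.055, 0.0]
contact_force: [-0.1, 0.6, -1.8]
width: 57.6
grip_force: 32.2
```

Run:
```python
from h import *
s=cam('scene'); print(get_state()['contact_force'])
im=s['color'][:,:,::-1]; cv2.imwrite('pics/f.png',cv2.resize(im[215:315,215:315],(600,600),interpolation=cv2.INTER_CUBIC))
```

```text
[-0.14223034  0.43951709 -0.25677762]
```

View pics/f.png

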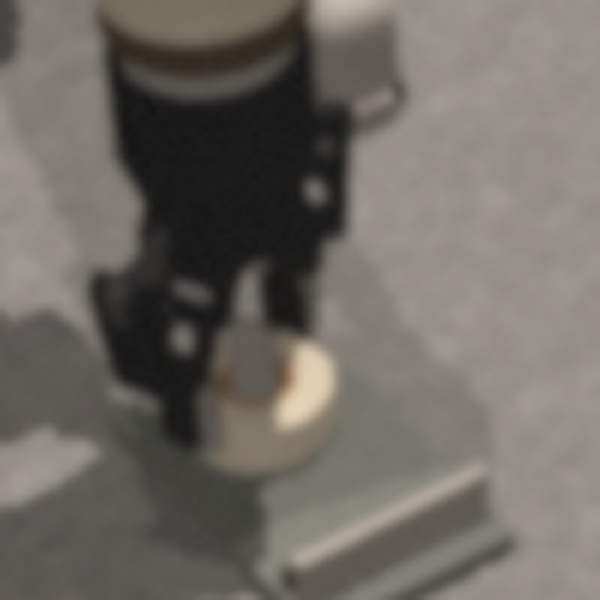

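The roll is around the spindle, whose post comes up through the bore at crop (252,370), just above the plate. I'll lower the last bit until the force shows contact.

Call:
{"op": "carry_out", "data": {
  "plan": [1,0,0,-0.03,0,1,0,0,-0.03,0,1,0,0,0,0]
}}

```text
clock: 12.15
position: [538.4, -186.1, 15.1]
orientation: [3.141, 0.055, 0.0]
contact_force: [-0.6, -0.6, -0.4]
width: 57.9
grip_force: 32.2
```

Call:
{"op": "carry_out", "data": {
  "plan": [1,0,0,-0.03,0,1,0,0,-0.03,0,1,0,0,0,0]
}}

```text
clock: 12.45
position: [538.4, -186.2, 15.1]
orientation: [-3.141, -0.055, 0.001]
contact_force: [-5.2, 1.7, 11.2]
width: 57.9
grip_force: 33.4
```

Contact came at 11 N with z = 15.1, the predicted height, so the roll is on the plate. I'll hold, release and retreat straight up.

Call:
{"op": "carry_out", "data": {
  "plan": [1,0,0,0,0,1,0,0,0,0,0,0,0,0,0,-1,0,0,0,0,-1,0,0,0,0,-1,0,0,0,0,-1,0,0,0,0,-1,0,0,0,0]
}}

```text
clock: 13.25
position: [538.2, -186.0, 13.4]
orientation: [-3.141, -0.055, 0.0]
contact_force: [-1.4, -0.5, 0.6]
width: 85.8
grip_force: 0.0
```

Call:
{"op": "carry_out", "data": {
  "plan": [-1,0,0,0.3,0,-1,0,0,0.6,0,-1,0,0,1,0,-1,0,0,1,0,-1,0,0,1,0,-1,0,0,1,0,-1,-0.5,0,0.5,0,-1,-1,0,0,0]
}}

```text
clock: 14.05
position: [503.2, -187.4, 153.2]
orientation: [3.137, 0.057, 0.011]
contact_force: [-0.9, -0.5, 0.4]
width: 85.6
grip_force: 0.0
```

Call:
{"op": "carry_out", "data": {
  "plan": [-1,-1,-0.5,0,0,-1,-1,-0.5,0,0,-1,-1,-0.5,0,0,-1,-0.5,-0.5,0,0,-1,0,0,0,0]
}}

```text
clock: 14.55
position: [412.5, -237.4, 150.0]
orientation: [3.139, 0.051, 0.002]
contact_force: [0.6, -0.7, -1.1]
width: 85.5
grip_force: 0.0
```

Run:
```python
from h import *
s=cam('scene'); t=cam('top')
f=lambda im,x,y:cv2.resize(im[:,:,::-1][y:y+80,x:x+110],(396,288),interpolation=cv2.INTER_CUBIC)
cv2.imwrite('pics/g.png',np.vstack([np.hstack([f(s['color'],290,160),f(s['color'],215,245)]),np.hstack([f(t['color'],190,210),f(t['color'],380,210)])]))
```

```text
(no output)
```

View pics/g.png

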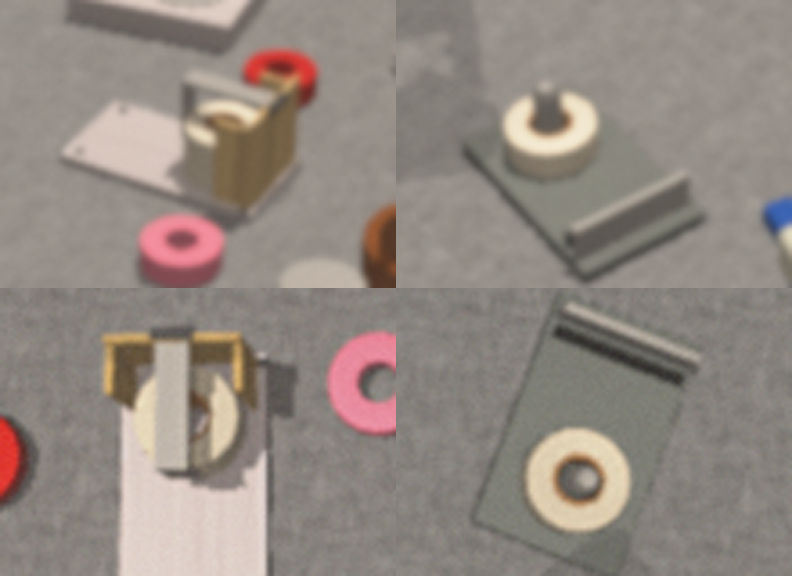

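The roll lies flat over the spindle, the other two lie flat in the magazine, and nothing else in these crops has moved. Handing the job in.

```bash
python3 -c "
from workcell import *
print(finish_job())"
```

```text
the job is handed in; nothing more can be done
None
```

The job is handed in: the bottom roll lies flat over the spindle on the stand's base plate and the other two lie flat in the magazine, but `finish_job()` returned no verdict.

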